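Key the work holder home in the engraver's vise and latch it

TASK

The little work holder is standing in the socket of the engraver's vise, but its two brass ears are riding on the rim because they are out of line with the slots. Turn the holder until the ears meet the slots and it drops fully home, then swing the red latch shut over the ear to keep it there. Let go of everything and leave the marker, graver and jar where they are.

Things in the scene. Friction and masses are not known exactly. Their poses are not given: they have to be found in the camera images.
- vise: fixed engraver's ball vise: pale round pad 164 mm across, steel ball, round split turret 96 mm across. Origin under the pad's centre, on the bench; z up. The turret's flat rim is 115 mm up. A bore 29 mm across, 40 mm deep, goes down its centre; one straight slot 13 mm wide, 12 mm deep crosses the whole turret through the bore along the vise's x axis, so it opens on the +x and -x sides.
- socket (a point): the centre of the socket's mouth: on the bore's axis at the height of the rim; axes as the vise's
- holder_grip (a point): centre of the loose work holder's head (0.2 to 0.4 kg): upright aluminium block 34 mm (its x) by 26 mm (its y) by 50 mm tall, a black strip along x in its top. Riding on the rim this point is 37 mm above point socket; fully home 25 mm above it (a drop of 12 mm), ear tops level with the rim. A half turn makes no difference.
- holder_ear (a point): centre of the holder's +x brass ear, 26 mm from its axis, 31 mm below point holder_grip; axes as the head's. Two like ears reach along the holder's +x and -x to 36 mm from its axis; each is 8 mm wide and 12 mm high, its top level with the head's underside. They enter the slots when within about 4 degrees. Below them a round stub 26 mm across goes 25 mm down into the bore.
- latch (a joint): angle (rad) of the red latch about its upright pivot: 0 is shut (a stop), growing as it opens, counter-clockwise from above, to 1.9. Stays where left; about 1.1 N at the pin moves it. Its tongue, a red bar 18 mm wide, passes 2 to 7 mm above the rim, 58 mm long; shut, it points along the vise's -y, over the +x slot. It cannot pass through an ear that stands above the rim.
- latch_pivot (a point): the latch's pivot axis at rim height, 36 mm along the vise's x and 46 mm along its y from point socket; axes as the vise's
- latch_pin (a point): centre of the upright round steel pin on the latch, 10 mm across, 31 mm tall; its foot is on the tongue 7 mm above the rim and its top 38 mm above the rim; this point is 23 mm above the rim and 46 mm from the pivot axis. The latch's y axis points from the pin to the pivot.
- marker_mid (a point): bystander: orange marker with black cap, 111 mm long, 16 mm thick, lying on the bench; centre
- graver_mid (a point): bystander: graver with a wooden mushroom handle, 112 mm long, 30 mm thick at the handle, lying on the bench; centre
- paste_jar_mid (a point): bystander: small amber jar with black lid, 48 mm across, 50 mm tall; centre
There are look-alikes about, which are no part of the job. There is more than one size of the part that bears holder_grip; the job needs the largest. Leave any pink or purple look-alike of the vise alone.

How it is judged (in metres and radians):
On the way, in this order (a step that is already met when the one before it is completed fails the run):
1. the holder has dropped home in the slots with the latch still open (z of holder_grip in the frame of socket below 0.028 m and horizontal distance between holder_grip and socket below 0.006 m and angle between the x axis of holder_grip and the x axis of socket, either way round below 0.15 rad and value of joint latch above 0.4 rad), for 0.2 s.
2. the latch is shut over the ear (value of joint latch below 0.15 rad), for 0.2 s.
At the end, for the whole second after the job is handed in: the holder is fully home: its head's centre no more than 28 mm above the rim (25 when fully seated), within 6 mm of the socket's axis, its ears within 0.15 rad of the slots and upright within 0.1 rad; the latch is at rest within 0.15 rad of shut (z of holder_grip in the frame of socket below 0.028 m and horizontal distance between holder_grip and socket below 0.006 m and angle between the x axis of holder_grip and the x axis of socket, either way round below 0.15 rad and angle between holder_grip's own z axis and vertical below 0.1 rad and value of joint latch below 0.15 rad and velocity of joint latch below 0.1 rad/s); the robot touches nothing.
It fails at once if the marker, the graver or the jar is shifted by more than 30 mm (distance of any of marker_mid, graver_mid, paste_jar_mid from where it was at the start of the episode above 0.03 m).
It also fails if it takes over 51 s, if anything falls off the work surface, if the arm or the gripper's body presses on something with over 40 N, if the wrist force passes 120 N, or if a joint passes its speed limit or range.

ROBOT

A 6-joint arm with a two-finger parallel gripper is mounted at the origin on the work surface. World frame = base frame: x ahead of the robot, y to its left, z up, the work surface at z = 0. Lengths are in mm, angles in rad, forces in N, time in s.
With the tool pointing down it reaches from about 350 to 875 mm from the base axis. Payload 15.5 kg.
Tool frame: the origin (TCP) lies midway between the tips of the shut fingers; the grasp point (between the pads) lies 19 mm behind it; z points along the fingers, y is the line along which they close (so a half turn about z gives the same grasp; the last joint's range is limited). The gripper opens to 85 mm and grips with 20 to 120 N. Pads are 22 mm wide; open, the fingers measure 114 mm over their backs; the gripper's body (76 mm by 85 mm) begins 54 mm behind the grasp point. The pads swing forward as they close: fully open they stand 13 mm farther back than shut.
Start: joints at [1.123, 0.494, 1.345, -0, 1.302, -0.096], TCP at [215.95, 586.509, 231.277] pointing down, gripper open.
Joint ranges: [-2.91, 2.91], [-0.82, 2.16], [0.22, 2.67], [-1.22, 4.37], [0.12, 2.79], [-3.08, 3.08]. Speed limits (rad/s): [1.89, 1.89, 2.57, 3.01, 3.01, 3.01].

INTERFACE

Orientations are given as a 3x3 rotation matrix whose columns are the frame's x, y, z axes.
In Python, from rig import robot gives the robot as it stands. The module is installed in compiled form; this text tells all that it offers.
- The arm moves only by the tool apply_moves, never from a script. Its argument "motion" is a list of rows, each a list of 5 numbers: the closure, from 0 (fully open) to 1 (shut), then the shift along the tool's x, y, z in mm, then the turn about the tool's z in degrees. A call has 1 to 10 rows; each row is the pose to reach, as a shift and turn from the pose commanded when the call began, along the tool's axes at that moment; what a row does not reach only later rows make up. A row lasts 1/10 s, in which the tool goes at most 50 mm and 8.59 degrees, less where a joint would pass 70% of its speed; a pose out of reach is approached as far as the arm can. A call with a gripper value outside its range is refused whole. The fingers move at their own pace and stop on an object; "newtons" is the grip in N (left out, the last holds). Time passes only in rows, so rows that repeat a pose let the fingers close. It gives the time, the measured TCP pose, the force, the opening and the grip force at its end, in the units of the state.
- robot.get_state(): the state, without advancing time (a new reading comes with each control period).
- robot.get_image(name): name is "side" or "top" or "wrist"; returns a dict with "frame" (400x640x3 uint8, red, green, blue), "camera_matrix" (3x3 intrinsics, pixels), "position" and "rotation" of the camera in the world; the wrist camera has in their place "tool_from_camera" (4x4, takes a point from camera to tool coordinates, whose origin is the TCP and whose axes are the flange's). Camera axes: x right, y up, looking along -z (the intrinsics and any distortion apply to the point x, -y, -z); pixel columns grow to the right and rows downward; lengths in mm; the calibration is good to about 2 mm. The wrist camera is an equidistant fisheye: a pixel r from the principal point sees the ray r / f radians off the axis. A picture is of the moment at which its call begins: read the wrist's pose just before it. There is no depth.
- robot.job_done(): hands the job in; it is judged then, once.
The state is a dict: "time": time; "joint_positions": joint angles; "qd": joint speeds; "joint_efforts": joint torques, N m; "eef_pos": TCP position; "tool_rot": TCP orientation; "ft_force": force on the tool from outside, world axes, zero at the start; "wrist_torque": the same for the moment, N m; "gripper_width": finger opening in mm; "gripper_force": force on a finger pad.
Only numpy, scipy, OpenCV 4.12 (cv2) and the standard library are available. Lean on these libraries where they do the work, as an engineer would, in place of code of your own. Each camera call takes 0.05 s, during which the arm holds its last target. There are 200 camera calls.

## Working session

There is one attempt and no reset: what is moved stays moved. The work goes in short steps, Python scripts to look and compute and a tool call to move; the robot and the scene stay as the last step left them, time stands still between calls to the robot, and variables do not carry over. Pictures are saved under pics/ and viewed, at most 10 in all, crops included, and the job is handed in when it is done.

Besides the shell and the picture viewer there is one more tool, called after "Request:" in YAML: its name, and indented under it one key for each argument. apply_moves: Moves the arm, as the interface text tells. Its arguments: {"type":"object","properties":{"motion":{"type":"array","items":{"type":"array","items":{"type":"number"}}},"newtons":{"type":"number"}},"required":["motion"]}

```bash
mkdir -p pics
cat > h.py <<'E'
import numpy as np, cv2
from rig import robot
def snap(n,fn=None):
    s=robot.get_state(); im=robot.get_image(n)
    if fn: cv2.imwrite('pics/'+fn,im['frame'][:,:,::-1])
    return s,im
def ray(im,px,s=None):
    K=np.array(im['camera_matrix']); u,v=px
    a=(u-K[0,2])/K[0,0]; b=(v-K[1,2])/K[1,1]
    if s is None:
        d=np.array([a,-b,-1]); return np.array(im['position']),np.array(im['rotation'])@d
    r=np.hypot(a,b); k=np.sin(r)/r if r>1e-9 else 1
    d=np.array([a*k,-b*k,-np.cos(r)]); T=np.array(im['tool_from_camera']); R=np.array(s['tool_rot'])
    return np.array(s['eef_pos'])+R@T[:3,3], R@T[:3,:3]@d
def onz(im,px,z,s=None):
    o,d=ray(im,px,s); return o+d*(z-o[2])/d[2]
E
python3 - <<'E'
from h import *
s,a=snap('top','top.png'); s,b=snap('side','side.png')
for i in(a,b): print(i['camera_matrix'],i['position'],i['rotation'],[k for k in i])
print(s)
E
```

```text
[[454.00787144   0.         323.42031359]
 [  0.         454.00787144 202.94887339]
 [  0.           0.           1.        ]] [447.177172    46.16977555 977.60552312] [[ 0.01068732  0.99425088 -0.10654093]
 [-0.99985183  0.00918766 -0.01455685]
 [-0.0134943   0.10668072  0.99420175]] ['frame', 'camera_matrix', 'position', 'rotation']
[[499.05404731   0.         315.51730366]
 [  0.         499.05404731 207.95779224]
 [  0.           0.           1.        ]] [289.66375154 712.38791715 910.2449122 ] [[-0.95106867  0.22536127 -0.21137806]
 [-0.30852889 -0.72960883  0.61031211]
 [-0.01668258  0.64566497  0.76343856]] ['frame', 'camera_matrix', 'position', 'rotation']
{'time': 0.05, 'joint_positions': array([ 1.12253884e+00,  4.94213880e-01,  1.34610271e+00,  5.24414076e-06,
        1.30248523e+00, -9.54917057e-02]), 'qd': array([ 2.64000783e-05,  1.11030651e-03, -1.55592395e-04, -2.99793249e-03,
        5.23881406e-04, -2.12022920e-03]), 'joint_efforts': array([ 4.67538805e-03, -8.84433603e+01, -3.84982324e+01, -8.66129722e-05,
        4.92957057e-03, -8.78668811e-05]), 'eef_pos': array([215.77663389, 586.20865307, 230.6907876 ]), 'tool_rot': array([[-9.38420227e-01,  3.45495584e-01, -5.28604252e-04],
       [ 3.45495967e-01,  9.38419604e-01, -1.08751295e-03],
       [ 1.20321671e-04, -1.20317479e-03, -9.99999269e-01]]), 'ft_force': array([ 0.1942585 ,  0.15077252, -0.05810942]), 'wrist_torque': array([0.0280526 , 0.0363172 , 0.01194455]), 'gripper_force': 0.0, 'gripper_width': 85.61065549227914}
```

View pics/top.png

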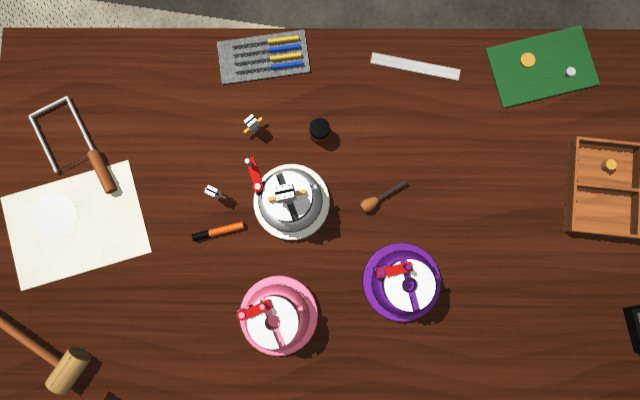

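View pics/side.png

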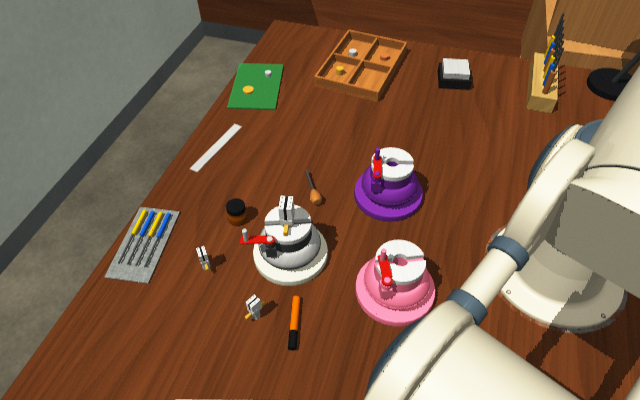

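The working vise, grey and white, is at about (288,197) in the top view, with its red latch at (254,173). In the side view it is at (288,225). I'll enlarge both.

Run:
```python
import cv2,numpy as np
a=cv2.imread('pics/top.png')[145:245,235:335]; b=cv2.imread('pics/side.png')[185:285,235:335]
cv2.imwrite('pics/z1.png',cv2.resize(np.hstack([a[:,:],b]),None,fx=4,fy=4,interpolation=cv2.INTER_CUBIC))
from h import *
im=robot.get_image('top')
for p,z in [((290,197),115),((286,189),177),((258,187),120),((249,161),153)]: print(p,onz(im,p,z))
```

```text
(290, 197) [550.48513494 122.947704   115.        ]
(286, 189) [557.34790851 124.82932783 177.        ]
(258, 187) [568.57513968 184.07361724 120.        ]
(249, 161) [612.28980319 196.71132185 153.        ]
```

View pics/z1.png

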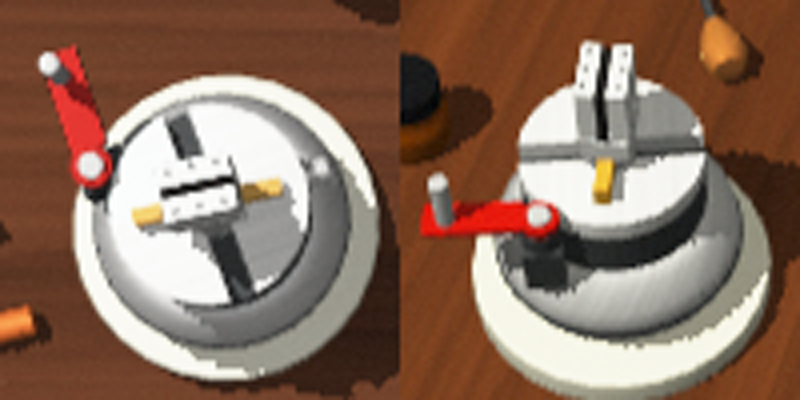

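The vise's slot points about 20° from world x and the holder's ears about 101°, so the holder needs about −81°, clockwise from above. The latch is open at roughly 90°. Next I'll go above the vise.

Request:
apply_moves:
  motion:
    - [0,-475,-317,-70,59]
    - [0,-475,-317,-70,59]
    - [0,-475,-317,-70,59]
    - [0,-475,-317,-70,59]
    - [0,-475,-317,-70,59]
    - [0,-475,-317,-70,59]
    - [0,-475,-317,-70,59]
    - [0,-475,-317,-70,59]
    - [0,-475,-317,-70,59]
    - [0,-475,-317,-70,59]

```text
time: 1.15
eef_pos: [508.9, 183.4, 292.3]
tool_rot: [[-0.187, 0.982, -0.0], [0.982, 0.187, 0.0], [0.0, -0.0, -1.0]]
ft_force: [0.6, 1.1, -0.8]
gripper_width: 85.4
gripper_force: 0.0
```

Request:
apply_moves:
  motion:
    - [0,-66,31,-8,0]
    - [0,-66,31,-8,0]
    - [0,-66,31,-8,0]
    - [0,-66,31,-8,0]

```text
time: 1.55
eef_pos: [550.8, 126.1, 299.8]
tool_rot: [[-0.186, 0.983, -0.001], [0.983, 0.186, 0.0], [0.0, -0.001, -1.0]]
ft_force: [0.5, -0.5, -0.4]
gripper_width: 85.2
gripper_force: 0.0
```

Run:
```python
from h import *
s,im=snap('wrist','w1.png'); print(s['eef_pos'],s['tool_rot'],s['qd'],im['camera_matrix'],im['tool_from_camera'])
```

```text
[550.78367107 126.08442118 299.76645686] [[-1.86045086e-01  9.82540888e-01 -7.93859273e-04]
 [ 9.82541156e-01  1.86045278e-01  1.74831187e-04]
 [ 3.19472559e-04 -7.47472924e-04 -9.99999670e-01]] [ 0.02725106 -0.00942437  0.01296214  0.00122927 -0.00178168  0.00330276] [[309.70691629   0.         317.01951307]
 [  0.         309.70691629 200.88244896]
 [  0.           0.           1.        ]] [[-4.18462852e-04  9.59367746e-01  2.82158381e-01  7.13021074e+01]
 [ 9.99999756e-01  5.59048506e-04 -4.17745363e-04  9.01128786e-01]
 [-5.58511649e-04  2.82158138e-01 -9.59367747e-01 -1.42869232e+02]
 [ 0.00000000e+00  0.00000000e+00  0.00000000e+00  1.00000000e+00]]
```

View pics/w1.png

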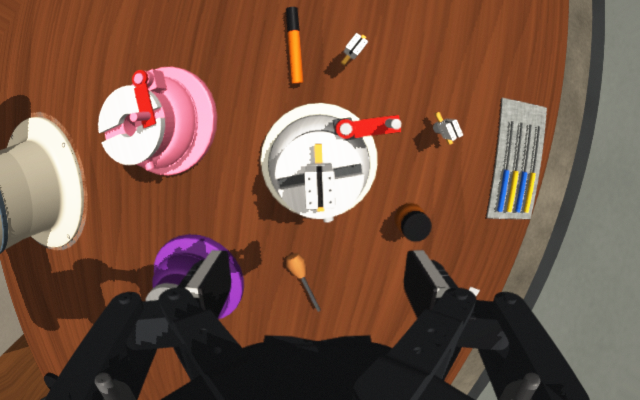

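The wrist view shows the holder's head at (319,187) with its strip vertical in the picture. The slot runs from (279,184) to (361,167), the latch pivot is at (345,129) and the pin at (397,125). I'll measure these with masks.

```bash
cat > m.py <<'E'
from h import *
s,im=snap('wrist'); f=im['frame']; hsv=cv2.cvtColor(f,cv2.COLOR_RGB2HSV)
def blobs(m,x0,x1,y0,y1,mn):
    z=np.zeros_like(m); z[y0:y1,x0:x1]=m[y0:y1,x0:x1]
    n,l,st,c=cv2.connectedComponentsWithStats(z)
    return [(c[i],st[i,4],np.argwhere(l==i)[:,::-1]) for i in range(1,n) if st[i,4]>=mn]
def line(pts,z):
    w=np.array([onz(im,p,z,s)[:2] for p in pts]); c=w.mean(0); u=np.linalg.svd(w-c)[2][0]
    return c,np.degrees(np.arctan2(u[1],u[0]))%180, 2*np.ptp((w-c)@u)/2
E
python3 - <<'E'
from m import *
br=cv2.inRange(hsv,(18,120,100),(32,255,255)); ears=[]
for c,a,p in blobs(br,295,345,135,225,5): print('brass',c,a,onz(im,c,127,s)[:2])
dk=cv2.inRange(hsv,(0,0,0),(180,255,70))
for c,a,p in blobs(dk,310,330,160,215,15): print('strip',c,a,line(p,177))
for c,a,p in blobs(dk,275,368,160,192,15): print('dark',c,a,line(p,115))
rd=cv2.inRange(hsv,(0,180,110),(8,255,255))|cv2.inRange(hsv,(174,180,110),(180,255,255))
for c,a,p in blobs(rd,325,410,105,145,15): print('red',c,a,line(p,122))
g=cv2.inRange(hsv,(0,0,120),(180,60,255))
for c,a,p in blobs(g,335,410,110,145,8): print('grey',c,a,onz(im,c,122,s),onz(im,c,153,s))
w=cv2.inRange(hsv,(0,0,120),(180,60,255))
P=[(306,165),(330,163),(333,210),(307,213)]
print('head',np.mean([onz(im,p,177,s) for p in P],0))
E
```

```text
brass [318.04580153 154.        ] 131 [546.9968656 155.1030913]
brass [320.39130435 209.34782609] 23 [560.62297962  97.10615973]
strip [319.87248322 186.01342282] 149 (array([552.52488067, 133.95897656]), np.float64(102.70816419884217), np.float64(36.40205316303452))
dark [319.58510638 178.30851064] 94 (array([553.94954853, 127.73321868]), np.float64(101.99204575683909), np.float64(27.73060473753438))
dark [293.45833333 180.89880952] 168 (array([526.59084052, 119.68450033]), np.float64(29.189583258444287), np.float64(28.277724478055845))
red [369.0471584  127.23579202] 827 (array([593.82153896, 192.58258212]), np.float64(17.391498027039205), np.float64(68.93549502219678))
grey [344.7989418  115.22222222] 189 [566.47313248 199.49156538 122.        ] [563.72843303 199.23625154 153.        ]
grey [395.80487805 124.40243902] 82 [621.06683719 201.70852942 122.        ] [613.04471419 201.23890776 153.        ]
grey [345.7029703  129.11881188] 101 [570.23361231 185.51867617 122.        ] [567.12539761 186.61408317 153.        ]
grey [342.18348624 141.30275229] 109 [569.182089   172.32919488 122.        ] [566.17552217 174.69959283 153.        ]
grey [368.20238095 140.63095238] 84 [595.77549498 178.54288022 122.        ] [590.19821659 180.31261826 153.        ]
head [552.13107886 131.96064227 177.        ]
```

Run:
```python
from m import *
V=hsv[:,:,2]
for x in list(range(278,304,4))+list(range(336,366,4)):print(x,V[158:196,x])
_,t=snap('top'); g=cv2.cvtColor(t['frame'],cv2.COLOR_RGB2HSV)[:,:,2]
for y in list(range(174,184,2))+list(range(202,222,2)):print('top',y,g[y,270:304])
```

```text
278 [181 207 224 235 246 252 253 253 254 254 254 254 254 254 254 254 254 254
 254 253 243 180  97  97 109 115 117 120 123 122 128 138 167 187 186 181
 154 161]
282 [254 254 254 254 254 254 254 254 254 253 253 253 253 253 253 253 253 253
 253 252 205  95  81  94  91  73  66  61  55  68  93 121 201 243 250 232
 226 228]
286 [253 253 253 253 253 253 253 253 253 253 253 253 253 253 254 254 254 254
 252 212 121  84  80  58  52  50  53  52  63  85 101 146 171 180 180 179
 181 181]
290 [254 254 254 254 254 254 254 254 254 254 254 254 254 254 253 253 253 252
 244 129  58  52  52  50  51  51  51  59  77 100 126 164 179 180 181 182
 182 181]
294 [253 253 253 253 253 253 253 253 253 253 253 253 253 253 253 247 236 213
 111  59  51  51  52  52  51  51  55  74  93 117 167 179 179 179 176 178
 176 177]
298 [254 254 254 254 254 254 254 254 254 254 253 250 228 212 190 179 153 105
  57  50  52  52  51  51  52  53  69  86 114 145 172 176 176 177 177 177
 175 178]
302 [253 253 253 253 253 253 253 253 253 231 186 180 181 180 181 175 134  65
  49  50  51  50  52  49  52  55  84 103 139 176 181 181 182 18
[... 2804 characters left out ...]
39  38  26  21  14  17  20  16  14  13  21  48
 187 201  45  37  39  37  41  39  47 125 139 135 133 174 195 210]
top 214 [ 25  37  38  39  41  41  41  43  39  21  21  21  20  22  23  23  56 210
 232 240 159  36  38  59  40  39  40  71 139 139 142 169 193 206]
top 216 [ 26  52  56  61  63  63  66  65  56  33  29  27  25  24  24  17  27 115
 242 242 238 122  41  62  76  59  36  50 141 240 215 163 187 204]
top 218 [ 44  53  60  58  53  54  52  49  47  25  21  21  22  20  20  13  14  29
 130 243 243 230  44  38  57  75  78  74  46  75  46 117 183 201]
top 220 [ 25  32  55  46  43  40  39  37  34  31  18  14  17  18  14  14  15  12
  48 185 192 183 113  32  31  39  62  63  99 110 130 132 178 200]
```

Run:
```python
from m import *
up=[(282,178.4),(286,177.6),(290,176.7),(294,175.8),(336,168.6),(344,167.2),(348,166.5),(352,165.5),(356,165.1),(360,164.7)]
lo=[(282,189.7),(290,188.2),(294,187.4),(298,186.5),(302,185.8),(336,179.7),(340,178.5),(344,177.6),(348,177.0),(352,176.3),(356,175.6),(360,174.8)]
for e in (up,lo): print(line(e,115))
a=np.radians(20); 
for e in (up,lo): print(np.mean([onz(im,p,115,s)[:2]@[-np.sin(a),np.cos(a)] for p in e]))
print(np.array([552.3,130.3])@[-np.sin(a),np.cos(a)])
pv=[onz(im,(345.7,129.1),122,s),onz(im,(396,124.8),153,s)];print(pv, s['time'])
```

```text
(array([557.76578097, 137.73796703]), np.float64(21.10704342233376), np.float64(85.7766496366136))
(array([560.48360609, 126.03496611]), np.float64(21.96548295415374), np.float64(86.74352906772182))
-61.33578113336341
-73.2625556760686
-66.45577667036292
[array([570.18136205, 186.09987201, 122.        ]), array([613.27930214, 201.54816405, 153.        ])] 1.75
```

Slot yaw is about 21.5°, holder yaw about 102.7°, and the socket is at about (552.3, 130). Going down to grasp.

Request:
apply_moves:
  motion:
    - [0,3.5,2,40,-2]
    - [0,3.5,2,85,-2]
    - [0,3.5,2,125,-2]
    - [0,3.5,2,150,-2]
    - [0,3.5,2,161,-2]
    - [0,3.5,2,161,-2]
    - [1,3.5,2,161,-2]
    - [1,3.5,2,161,-2]
    - [1,3.5,2,161,-2]
    - [1,3.5,2,161,-2]
  newtons: 40

```text
time: 2.8
eef_pos: [552.6, 130.1, 139.9]
tool_rot: [[-0.221, 0.975, 0.001], [0.975, 0.221, 0.0], [-0.0, 0.001, -1.0]]
ft_force: [0.5, -0.8, -0.2]
gripper_width: 28.2
gripper_force: 0.0
```

Request:
apply_moves:
  motion:
    - [1,0,0,0,0]
    - [1,0,0,0,0]
    - [1,0,0,0,0]
    - [1,0,0,0,0]

```text
time: 3.2
eef_pos: [552.5, 130.1, 139.9]
tool_rot: [[-0.221, 0.975, 0.001], [0.975, 0.221, 0.0], [-0.0, 0.001, -1.0]]
ft_force: [-1.9, -0.6, 8.7]
gripper_width: 25.5
gripper_force: 39.0
```

Request:
apply_moves:
  motion:
    - [1,0,0,0,7.5]
    - [1,0,0,0,15]
    - [1,0,0,0,23]
    - [1,0,0,0,31]
    - [1,0,0,0,39]
    - [1,0,0,0,47]
    - [1,0,0,0,55]
    - [1,0,0,0,63]
    - [1,0,0,0,71]
    - [1,0,0,0,78]

```text
time: 4.2
eef_pos: [552.6, 130.2, 139.7]
tool_rot: [[0.91, 0.414, 0.001], [0.414, -0.91, 0.0], [0.001, 0.0, -1.0]]
ft_force: [-0.1, 1.0, -3.2]
gripper_width: 25.1
gripper_force: 39.4
```

Request:
apply_moves:
  motion:
    - [1,0,0,1,1.5]
    - [1,0,0,1,3]
    - [1,0,0,1,3]
    - [1,0,0,1,3]

```text
time: 4.6
eef_pos: [552.2, 130.1, 138.0]
tool_rot: [[0.928, 0.373, -0.0], [0.373, -0.928, -0.0], [-0.0, -0.0, -1.0]]
ft_force: [0.4, 0.7, -3.5]
gripper_width: 25.6
gripper_force: 39.4
```

No contact after lowering, so the ears look aligned with the slots. Lowering further.

Request:
apply_moves:
  motion:
    - [1,0,0,1.5,0]
    - [1,0,0,3,0]
    - [1,0,0,4.5,0]
    - [1,0,0,6,0]
    - [1,0,0,7,0]
    - [1,0,0,7,0]

```text
time: 5.2
eef_pos: [552.1, 130.1, 130.9]
tool_rot: [[0.929, 0.371, -0.0], [0.371, -0.929, -0.0], [-0.0, -0.0, -1.0]]
ft_force: [0.6, 0.6, -3.5]
gripper_width: 25.3
gripper_force: 39.4
```

Request:
apply_moves:
  motion:
    - [1,0,0,1.5,0]
    - [1,0,0,2.5,0]
    - [1,0,0,3,0]
    - [1,0,0,3,0]

```text
time: 5.6
eef_pos: [552.2, 130.1, 128.1]
tool_rot: [[0.929, 0.371, -0.0], [0.371, -0.929, -0.0], [-0.0, -0.0, -1.0]]
ft_force: [2.0, 0.3, -3.3]
gripper_width: 25.5
gripper_force: 39.4
```

Request:
apply_moves:
  motion:
    - [0.5,0,0,0,0]
    - [0.5,0,0,0,0]
    - [0.5,0,0,0,0]
    - [0.5,0,0,-10,0]
    - [0.5,0,0,-40,0]
    - [0.5,0,0,-85,0]
    - [0.5,0,0,-120,0]
    - [0.5,0,0,-120,0]
    - [0.5,0,0,-120,0]

```text
time: 6.5
eef_pos: [552.6, 130.2, 249.5]
tool_rot: [[0.929, 0.371, 0.002], [0.371, -0.929, 0.0], [0.002, 0.001, -1.0]]
ft_force: [-0.3, -0.2, -0.9]
gripper_width: 42.8
gripper_force: 0.0
```

Run:
```python
from h import *
s,im=snap('wrist'); print(s['eef_pos'],s['tool_rot'])
cv2.imwrite('pics/w2.png',cv2.resize(im['frame'][60:360,140:500,::-1],None,fx=2,fy=2))
np.save('w2.npy',im['frame'])
```

```text
[552.56567552 130.16846614 249.48971854] [[ 9.28574587e-01  3.71138905e-01  2.26949701e-03]
 [ 3.71139252e-01 -9.28577178e-01  2.81651923e-04]
 [ 2.21193511e-03  5.80764605e-04 -9.99997385e-01]]
```

View pics/w2.png

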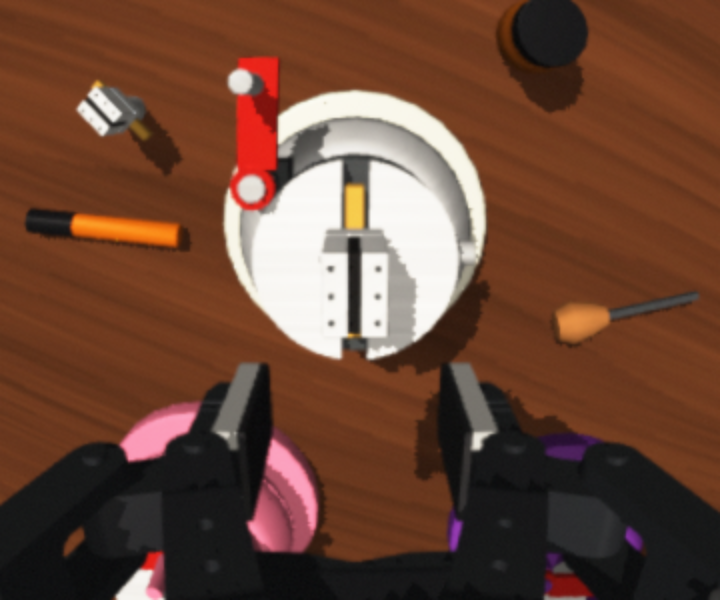

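The holder is fully home: the ear at crop (355,205) is inside the slot. The latch is still open with its pin at crop (243,82), which is about (83, +45) in vise axes. Next I'll close the fingers and go down behind the pin.

Request:
apply_moves:
  motion:
    - [1,35,-32,0,0]
    - [1,60,-60,0,0]
    - [1,80,-78,0,0]
    - [1,80,-78,0,0]
    - [1,80,-78,40,0]
    - [1,80,-78,80,0]
    - [1,80,-78,110,0]
    - [1,80,-78,122,0]
    - [1,80,-78,122,0]
    - [1,80,-78,122,0]

```text
time: 7.55
eef_pos: [598.1, 232.2, 127.1]
tool_rot: [[0.929, 0.371, 0.001], [0.371, -0.929, 0.0], [0.001, 0.0, -1.0]]
ft_force: [0.6, 0.3, 0.5]
gripper_width: -0.1
gripper_force: 0.0
```

Run:
```python
from h import *
s,im=snap('wrist','w3.png'); print(s['eef_pos'],s['tool_rot'],s['gripper_width'],s['ft_force'])
```

```text
[598.07631006 232.18150039 127.11860274] [[ 9.28641823e-01  3.70976611e-01  8.48214234e-04]
 [ 3.70976590e-01 -9.28642199e-01  1.87139706e-04]
 [ 8.57111986e-04  1.40881867e-04 -9.99999623e-01]] -0.06138618669105275 [0.57724357 0.28438857 0.45489702]
```

View pics/w3.png

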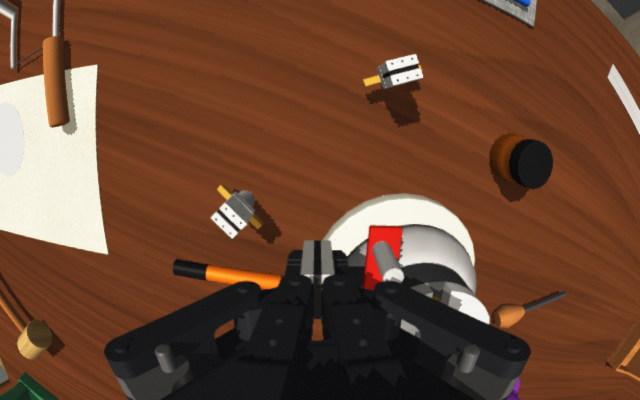

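The closed fingers at (318,250) are beside the pin at (388,265), on the side to push from. Stage A of the push.

Request:
apply_moves:
  motion:
    - [1,0,6,0,0]
    - [1,0,12,0,0]
    - [1,0,18,0,0]
    - [1,-2,24,0,0]
    - [1,-4,30,0,0]
    - [1,-7,36,0,0]
    - [1,-10,41,0,0]
    - [1,-14,46,0,0]
    - [1,-14,46,0,0]

```text
time: 8.5
eef_pos: [601.3, 183.5, 126.1]
tool_rot: [[0.929, 0.371, -0.001], [0.371, -0.929, -0.0], [-0.001, 0.0, -1.0]]
ft_force: [-0.2, 0.3, 0.8]
gripper_width: -0.1
gripper_force: 0.0
```

Request:
apply_moves:
  motion:
    - [1,0,-10,0,0]
    - [1,20,-10,0,0]
    - [1,36,-10,0,0]
    - [1,36,5,0,0]
    - [1,36,28,0,0]
    - [1,36,28,0,0]

```text
time: 9.1
eef_pos: [646.0, 169.8, 125.9]
tool_rot: [[0.929, 0.37, -0.0], [0.37, -0.929, -0.001], [-0.0, 0.001, -1.0]]
ft_force: [-0.2, 0.3, -0.5]
gripper_width: 0.1
gripper_force: 0.0
```

Request:
apply_moves:
  motion:
    - [1,-6,0,0,0]
    - [1,-12,0,0,0]
    - [1,-18,0,0,0]
    - [1,-24,0,0,0]
    - [1,-30,0,0,0]
    - [1,-36,0,0,0]
    - [1,-41,0,0,0]
    - [1,-44,0,0,0]
    - [1,-46,0,0,0]
    - [1,-46,0,0,0]

```text
time: 10.1
eef_pos: [602.2, 154.8, 126.1]
tool_rot: [[0.928, 0.371, -0.001], [0.371, -0.928, 0.0], [-0.001, -0.0, -1.0]]
ft_force: [-0.6, -0.5, -0.5]
gripper_width: 0.2
gripper_force: 0.0
```

Request:
apply_moves:
  motion:
    - [1,-1.5,0,0,0]
    - [1,-3,0,0,0]
    - [1,-3,0,0,0]

```text
time: 10.4
eef_pos: [599.8, 153.5, 126.0]
tool_rot: [[0.929, 0.371, -0.0], [0.371, -0.929, -0.0], [-0.0, -0.0, -1.0]]
ft_force: [0.3, -0.3, 0.2]
gripper_width: 0.3
gripper_force: 0.1
```

Request:
apply_moves:
  motion:
    - [1,-1.5,0,0,0]
    - [1,-3,0,0,0]
    - [1,-3,0,0,0]

```text
time: 10.7
eef_pos: [598.6, 152.9, 126.3]
tool_rot: [[0.929, 0.371, 0.003], [0.371, -0.929, 0.001], [0.003, 0.0, -1.0]]
ft_force: [9.5, 4.2, -5.7]
gripper_width: -0.0
gripper_force: 5.2
```

Run:
```python
from h import *
s,im=snap('wrist'); t,b=snap('side'); print(s['eef_pos'],s['ft_force'])
B=cv2.resize(b['frame'][185:285,235:335,::-1],(400,400)); A=cv2.resize(im['frame'][100:300,220:420,::-1],(400,400))
cv2.imwrite('pics/w4.png',np.hstack([A,B]))
```

```text
[598.56073531 152.9132887  126.33145771] [ 9.53967813  4.17201635 -5.68724497]
```

View pics/w4.png

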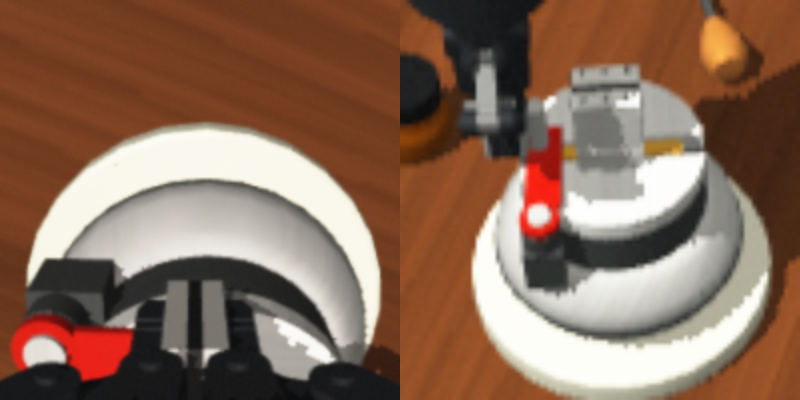

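The force rose to about 10 N at the stop, and the side view (right half) shows the red tongue across the ear with the holder down. I'll back away and check.

Request:
apply_moves:
  motion:
    - [1,5,0,0,0]
    - [1,20,0,0,0]
    - [1,35,0,0,0]
    - [1,35,0,-40,0]
    - [1,35,0,-85,0]
    - [1,0,0,-130,0]
    - [1,-45,0,-140,0]
    - [1,-60,0,-140,0]
    - [1,-60,0,-140,0]
    - [1,-60,0,-140,0]

```text
time: 11.8
eef_pos: [541.6, 130.1, 266.2]
tool_rot: [[0.929, 0.371, 0.0], [0.371, -0.929, 0.0], [0.0, -0.0, -1.0]]
ft_force: [0.5, 1.5, 0.1]
gripper_width: 0.0
gripper_force: 0.0
```

Run:
```python
from h import *
s,im=snap('wrist'); print(s['eef_pos'],s['ft_force'],s['time'])
cv2.imwrite('pics/w5.png',cv2.resize(im['frame'][60:360,140:500,::-1],None,fx=2,fy=2))
```

```text
[541.62997521 130.14939635 266.2448287 ] [0.50972009 1.52194796 0.11411359] 11.8
```

View pics/w5.png

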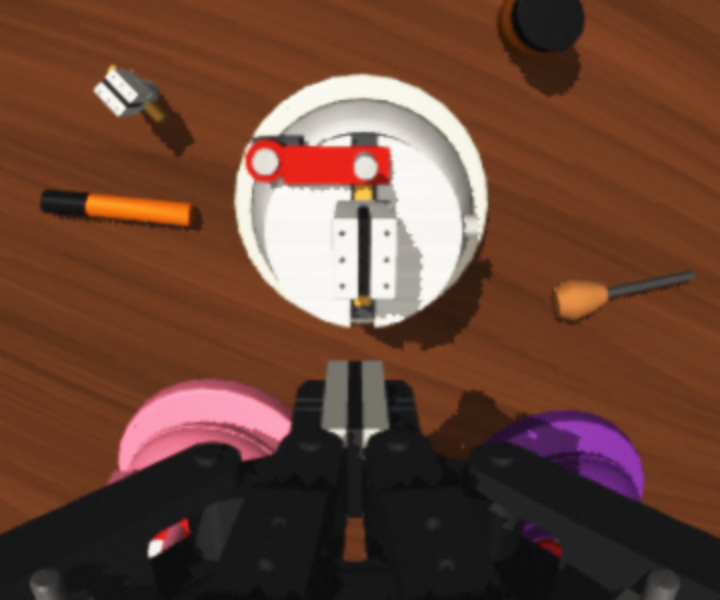

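The latch is shut across the slot, with its pivot at (265,160) and pin at (366,165) level with each other. The holder is aligned and home, and the bystanders haven't moved.

```bash
python3 -c "
from rig import robot
print(robot.job_done())"
```

```text
the job is handed in; nothing more can be done
None
```

The holder is seated fully home, the red latch is shut over its ear, the robot is clear of everything, and the job was handed in at about 12 s (no verdict was shown).

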